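# Find the high spot of a salvaged wheel with a dial indicator

## Robot

A 6-joint arm with a two-finger parallel gripper is mounted at the origin on the work surface. World frame = base frame: x ahead of the robot, y to its left, z up, the work surface at z = 0. Lengths are in mm, angles in degrees, forces in N, time in s.
With the tool pointing down it reaches from about 300 to 850 mm from the base axis. Payload 4.2 kg.
Tool frame: the origin (TCP) lies between the finger pads; the fingertips stand 22 mm ahead of it and the grasp point (between the pads) lies 3 mm ahead of it; z points along the fingers, y is the direction in which the jaws open and shut (so a half turn about z gives the same grasp; the last joint's range is limited). The gripper opens to 91 mm and grips with 3 to 60 N. Pads are 32 mm wide; open, the fingers measure 118 mm over their backs; the gripper's body (76 mm by 178 mm) begins 60 mm behind the grasp point.
Start: joints at [-74.198, 18.312, 89.639, -0, 72.044, -1.146], TCP at [167.618, -550.041, 235.976] pointing down, gripper open.
Joint ranges: [-177.97, 177.97], [-48.28, 115.42], [12.27, 149.76], [-77.06, 257.06], [2.81, 150.46], [-146.56, 146.56]. Speed limits (degrees/s): [147.25, 147.25, 180, 180, 180, 180].

## Interface

Orientations are given as [roll, pitch, yaw] about the fixed x, y, z axes, in that order (R = Rz(yaw) Ry(pitch) Rx(roll)).
In Python, from workcell import telemetry, cams, env gives the robot as it stands.
- The arm moves only by the shell command python3 -m inch 'ROWS' [FORCE]. ROWS is JSON, a list of rows, each an object of numbers: "x", "y", "z": the shift along the tool's x, y, z in cm; "yaw": the turn about the tool's z in units of 5 degrees (1.0 is 5 degrees); "gripper": the gripper's target within -1 to 1 (fully open at 1, half-way at 0, shut at -1). A call has 1 to 12 rows; each row shifts and turns the commanded pose from where the row before left it, along the tool's axes as they then stand; what a row does not reach is not made up. A row lasts 1/12 s, in which the tool goes at most 41.7 mm and 7.16 degrees, less where a joint would pass 70% of its speed; a pose out of reach is approached as far as the arm can. A call is refused whole if a number of a shift passes 4.17 or a number of a turn 1, either way. A call with a gripper value outside its range is refused whole. The fingers move at their own pace and stop on an object; FORCE is the grip in N (left out, the last holds). Time passes only in rows, so rows that do not move let the fingers close. It gives the time, the measured TCP pose, the force and the opening at its end, in the units of the state.
- telemetry.state(): the state, without advancing time (a new reading comes with each control period).
- cams.grab_frame(name): name is "scene" or "top" or "wrist"; returns a dict with "pixels" (384x512x3 uint8, red, green, blue), "mtx" (3x3 intrinsics, pixels), "rvec" (rotation vector, rad) and "tvec" (3), from world to camera coordinates, as OpenCV has them. Camera axes: x right, y down, z forward; pixel columns grow to the right and rows downward; lengths in mm; the calibration is good to about 2 mm. A picture is of the moment at which its call begins. There is no depth.
- env.job_done(): hands the job in, once; it reports no verdict.
The state is a dict: "time_s": time; "qpos": joint angles; "qvel": joint speeds; "effort": joint torques, N m; "ee_pos": TCP position; "ee_rot": TCP orientation; "force": force on the tool from outside, world axes, zero at the start; "torque": the same for the moment, N m; "gripper_width": finger opening in mm.
Only numpy, scipy, OpenCV 4.12 (cv2) and the standard library are available. Lean on these libraries where they do the work, as an engineer would, in place of code of your own. Each camera call takes 0.05 s, during which the arm holds its last target. There are 200 camera calls.

## Task

Check the salvaged steel wheel on the run-out stand: slide the dial indicator, by its blue grip post, up to the rim until its sprung plunger is pressed in about half its travel (needle about half way round the dial). Then, with the plunger kept in touch and never pushed to the end of its travel, turn the wheel by its orange crank handle to find the highest spot of the rim (there is a lesser one too), and leave the highest spot right under the plunger, the wheel at rest and let go. Do not disturb the other things lying about.

Things in the scene. Friction and masses are not known exactly. Their poses are not given: they have to be found in the camera images.
- stand: run-out stand fixed on the table: dark steel base plate 200 (x) x 380 (y) x 12 mm high. Origin: middle of its underside; its y axis is the slide's direction and points from the indicator to the wheel; z is up. The plunger, the dial's centre, the blue post and the wheel's spindle all lie on its line x = 0. The spindle stands at (0, 110) mm. Apart from wheel and indicator it is at most 20 mm high
- axle (a point): centre of the wheel on its vertical spindle, at the top of the red hub plate, 61 mm above the table. The steel rim round it is 100 mm across, between 37 and 57 mm above the table, with two smooth bulges on its edge, out of sight to a casual look: the highest spot stands 2.5 mm proud and tails off over about 30 degrees either side, a lesser one elsewhere 1.2 mm proud. Where they lie relative to the handle differs each time
- wheel (a joint): angle of the wheel, rad, counter-clockwise from above positive, turns without end either way; 0 with the crank handle on the stand's -x side of the spindle. It turns with light friction (about 3 N at the handle) and stays where it is left
- handle (a point): centre of the orange crank handle: an upright cylinder 18 mm across and 42 mm high (66 to 108 mm above the table), which spins freely on its own pin 28 mm from the wheel's axis, so that it can be held and carried round in a circle without turning the hand. Only the flat wheel lies beneath it (a nut 64 mm high at the axis)
- post (a point): centre of the top part of the blue grip post of the indicator's carriage: 16 mm (stand's x) by 20 mm (stand's y, the slide's direction), its top 115 mm and this point 93 mm above the table. The dial housing begins 23 mm in front of its front face (towards +y) and is 74 mm high; behind it nothing but the low base. The carriage slides along the stand's y, 60 mm of travel, needs about 6 N to move and stays where it is left
- dial (a point): centre of the indicator's white dial, 74 mm across, facing up, 73 mm above the table; it rides on the carriage 70 mm in front of the post
- needle (a joint): angle of the red needle on the dial, rad, clockwise from above: 0 (pointing to the wheel, along the stand's +y) with the plunger fully out, one full turn (2 pi) for the plunger's whole travel of 10 mm. The plunger's spring presses with 0.6 N at first touch and 0.15 N more for each mm
- tip (a point): front end of the indicator's plunger, a 10 mm brass ball, 47 mm above the table. It points along the stand's +y straight at the spindle and starts clear of the rim. When it is in touch, its distance from the spindle is the rim's radius there
- nut: black hex nut, 30 mm across, 22 mm high, lying on the stand's base plate, a bystander
- lid_blue: blue jar lid, 70 mm across, 14 mm high, lying near the stand, a bystander
- lid_maroon: maroon jar lid, 82 mm across, 14 mm high, a bystander
- lid_lime: yellow-green jar lid, 82 mm across, 14 mm high, a bystander
- can: bare aluminium drinks can, standing, 66 mm across, 115 mm high, a bystander
- tin: flat closed aluminium tin, 85 x 130 x 22 mm, a bystander
- angle: aluminium angle strip, 160 mm long, 20 mm wide and 20 mm high, near the stand, a bystander
- driver: yellow screwdriver, lying, a bystander

How it is judged:
By the outcome, as a careful person would: the job done as asked, in the order asked, and still so for the second after the job is handed in, with the robot touching nothing.
It also fails if it takes over 72 s, if anything falls off the work surface, if the arm or the gripper's body presses on something with over 40 N, if the wrist force passes 120 N, or if a joint passes its speed limit or range.

## Working session

There is one attempt and no reset: what is moved stays moved. The work goes in short steps, Python scripts to look and compute and a shell command to move; the robot and the scene stay as the last step left them, time stands still between calls to the robot, and variables do not carry over. Pictures are saved under pics/ and viewed, about 8 in all and at most 12, crops included, and the job is handed in when it is done.

```bash
mkdir -p pics; ls
cat > h.py <<'E'
import cv2,numpy as np
from workcell import telemetry,cams,env
def grab(n,f=None):
    d=cams.grab_frame(n)
    if f: cv2.imwrite('pics/'+f,d['pixels'][:,:,::-1])
    return d
def ray(d,uv,z):
    K=np.array(d['mtx'],float);R=cv2.Rodrigues(np.array(d['rvec'],float))[0];t=np.array(d['tvec'],float).ravel()
    c=-R.T@t;v=R.T@np.linalg.inv(K)@np.array([uv[0],uv[1],1.]);return c+v*(z-c[2])/v[2]
def proj(d,p):
    return cv2.projectPoints(np.array(p,float).reshape(-1,1,3),np.array(d['rvec'],float),np.array(d['tvec'],float),np.array(d['mtx'],float),None)[0].reshape(-1,2)
E
python3 - <<'E'
from h import *
import pickle
a=grab('top');b=grab('scene');pickle.dump((a,b),open('f.pkl','wb'))
cv2.imwrite('pics/a.png',cv2.resize(a['pixels'][:,:,::-1],(800,600)))
cv2.imwrite('pics/b.png',cv2.resize(b['pixels'][:,:,::-1],(800,600)))
print(telemetry.state())
E
```

```text
pics
{'time_s': 0.1, 'qpos': array([-7.41956466e+01,  1.83452334e+01,  8.96980807e+01,  1.31657967e-03,
        7.20438511e+01, -1.14644236e+00]), 'qvel': array([-0.03916636, -0.05539206, -0.15290643,  0.02122725, -0.00743947,
       -0.0432346 ]), 'effort': array([-7.08215430e-04, -4.13333738e+01, -2.32510722e+01,  7.29060872e-02,
        4.22059244e-02, -5.14001795e-05]), 'ee_pos': array([ 167.5319993 , -549.62414617,  235.24089373]), 'ee_rot': array([-1.79912877e+02, -2.99557000e-03,  1.69503867e+01]), 'force': array([-0.25228207,  0.45579086, -0.08323136]), 'torque': array([-0.00304388, -0.00334489,  0.05488966]), 'gripper_width': 91.1825098154173}
```

View pics/a.png

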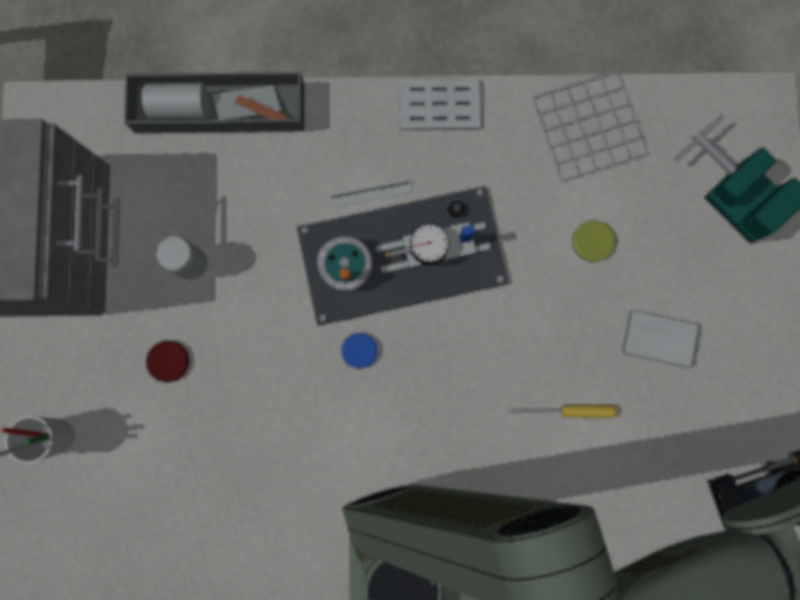

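View pics/b.png

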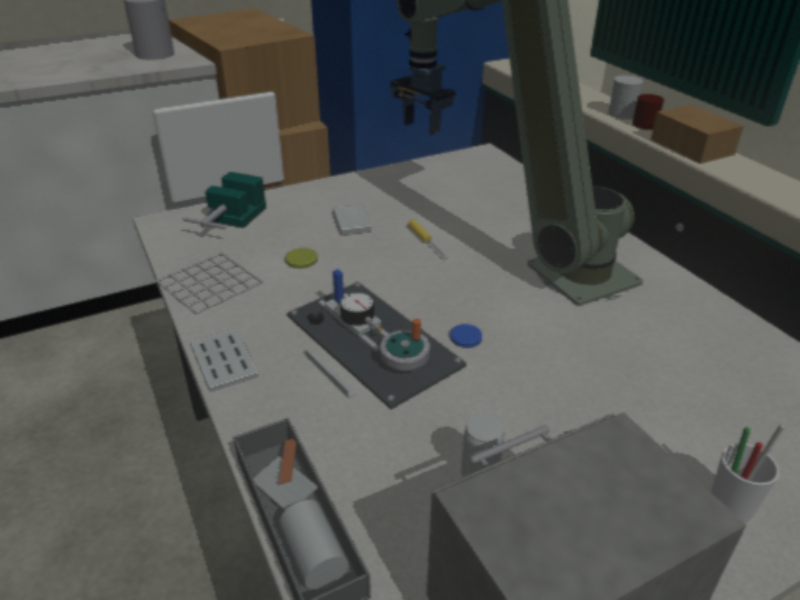

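Top view (800 px scale): the plate's corners are at about (480,187), (508,284), (319,324) and (299,227). The wheel is at (345,263), the orange handle at (344,274), the dial at (430,243) and the blue post at (467,233).

Run:
```python
from h import *
import pickle
a,b=pickle.load(open('f.pkl','rb'))
s=.64
P=[ray(a,(u*s,v*s),12)[:2] for u,v in [(481,187),(509,283),(319,325),(298,227)]]
P=np.array(P);print(P.round(1)); c=P.mean(0)
yd=(P[2]+P[3]-P[0]-P[1]);print(np.linalg.norm(yd)/2);yd/=np.linalg.norm(yd)
xd=np.array([yd[1],-yd[0]])
print('c',c,'yd',yd,np.degrees(np.arctan2(yd[1],yd[0])))
print('axle pred',c+110*yd)
for n,uv,z in [('axle',(345,262),62),('handle',(344,273),108),('dial',(430,243),73),('post',(467,232),115)]:
    p=ray(a,np.array(uv)*s,z)[:2];d=p-c;print(n,p.round(1),'stand',(d@xd).round(1),(d@yd).round(1))
# bystander
for n,uv,z in [('nut',(457,208),22),('lidb',(360,350),14)]:
    p=ray(a,np.array(uv)*s,z)[:2];d=p-c;print(n,p.round(1),'stand',(d@xd).round(1),(d@yd).round(1))
R=np.array(b['mtx']);
# colour check in scene for blue post
for nm,d in (('top',a),('scene',b)):
    h=cv2.cvtColor(d['pixels'],cv2.COLOR_RGB2HSV)
    for col,lo,hi in(('blue',(105,120,60),(128,255,255)),('orange',(3,150,110),(14,255,255))):
        n,l,st,ce=cv2.connectedComponentsWithStats(cv2.inRange(h,lo,hi))
        print(nm,col,[(ce[i].round(1).tolist(),st[i].tolist()) for i in range(1,n) if st[i,4]>15][:8])
```

```text
[[ 713.9 -160.6]
 [ 522.8 -210.6]
 [ 445.4  157.4]
 [ 638.2  198.9]]
371.71868420716214
c [580.07118699  -3.74384906] yd [-0.20594832  0.97856287] 101.88501829004572
axle pred [557.41687205 103.89806664]
axle [559.  102.7] stand 1.3 108.5
handle [530.8 100.4] stand -26.8 112.1
dial [591.1 -57. ] stand -0.2 -54.4
post [ 602.1 -123.2] stand -3.0 -121.4
nut [ 669.9 -112. ] stand 65.6 -124.4
lidb [396.2  78.5] stand -163.0 118.3
top blue [([298.6, 149.2], [295, 144, 9, 11, 64]), ([229.6, 224.0], [219, 214, 22, 21, 382])]
top orange [([219.9, 174.9], [218, 173, 5, 5, 22])]
scene blue [([266.5, 50.6], [225, 0, 100, 108, 6482]), ([269.7, 61.9], [266, 61, 8, 3, 20]), ([216.3, 182.1], [214, 173, 6, 20, 82]), ([298.0, 214.3], [289, 208, 19, 14, 216])]
scene orange []
```

```bash
python3 -m inch '[{"yaw":-1},{"yaw":-1},{"yaw":-1},{"yaw":-1},{"yaw":-1},{"yaw":-1},{"yaw":-1},{"yaw":-1},{"yaw":-1},{"yaw":-1},{"yaw":-1},{"yaw":-1}]' && python3 -m inch '[{"yaw":-1},{"yaw":-1},{"yaw":-1},{"yaw":-1},{"yaw":-1},{},{"x":2,"y":3.2},{"x":2,"y":3.2},{"x":2,"y":3.2},{"x":2,"y":3.2},{"x":2,"y":3.2},{"x":2,"y":3.2}]' && python3 -m inch '[{"x":2,"y":3.2},{"x":2,"y":3.2},{"x":2,"y":3.2},{"x":2,"y":3.2},{"x":2,"y":3.2},{"x":2,"y":3.2},{"x":2,"y":3.2},{"x":2,"y":3.2},{"x":2,"y":3.2},{"x":2,"y":3.2},{},{}]'
python3 - <<'E'
from h import *
import pickle
d=grab('wrist');pickle.dump(d,open('w1.pkl','wb'))
cv2.imwrite('pics/w1.png',cv2.resize(d['pixels'][:,:,::-1],(800,600)))
s=telemetry.state();print(s['ee_pos'],s['ee_rot'],s['qpos'])
E
```

```text
[ 167.53611293 -549.70022598  235.32518893] [-1.79924879e+02 -2.25487823e-03  1.69470699e+01] [-7.41970463e+01  1.83429815e+01  8.96889725e+01  7.93094112e-04
  7.20431973e+01 -1.14436275e+00]invalid input
```

View pics/w1.png

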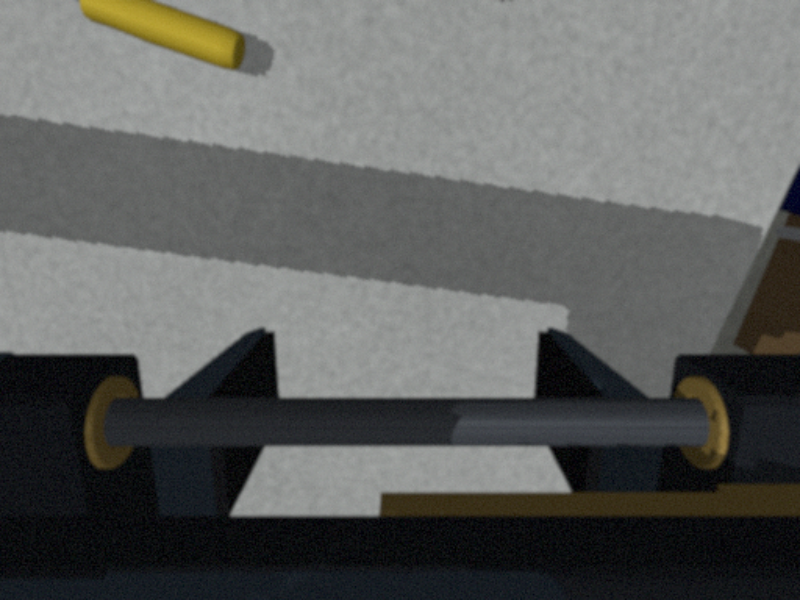

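The call was refused and the arm has not moved. The wrist camera looks ahead along tool +x. I'll test which row format is accepted.

```bash
python3 -m inch '[{"yaw":-1.0},{"yaw":-1.0}]'; python3 -m inch '[{"x":0,"y":0,"z":0,"yaw":-0.95,"gripper":1}]'; python3 -m inch --help
```

```text
time_s: 0.23
ee_pos: [167.6, -549.8, 235.5]
ee_rot: [-179.9, -0.0, 21.8]
force: [0.5, -0.2, 0.5]
gripper_width: 91.1invalid input
invalid input: not JSON, or not a number
```

```bash
python3 -m inch '[{"yaw":-1,"gripper":1}]' 2>&1;echo; python3 -m inch '[{"yaw":-0.95}]' 2>&1; echo; python3 -m inch '[{"x":0,"y":0,"z":0,"yaw":-1,"gripper":1}]' 2>&1
```

```text
invalid input

invalid input

time_s: 0.32
ee_pos: [167.6, -549.8, 235.6]
ee_rot: [-180.0, -0.0, 26.9]
force: [-0.5, -0.8, -0.2]
gripper_width: 91.4
```

All five keys are required in every row. Continuing the yaw to 102°, then the traverse.

```bash
python3 -m inch '[{"x":0,"y":0,"z":0,"yaw":-1,"gripper":1},{"x":0,"y":0,"z":0,"yaw":-1,"gripper":1},{"x":0,"y":0,"z":0,"yaw":-1,"gripper":1},{"x":0,"y":0,"z":0,"yaw":-1,"gripper":1},{"x":0,"y":0,"z":0,"yaw":-1,"gripper":1},{"x":0,"y":0,"z":0,"yaw":-1,"gripper":1},{"x":0,"y":0,"z":0,"yaw":-1,"gripper":1},{"x":0,"y":0,"z":0,"yaw":-1,"gripper":1},{"x":0,"y":0,"z":0,"yaw":-1,"gripper":1},{"x":0,"y":0,"z":0,"yaw":-1,"gripper":1},{"x":0,"y":0,"z":0,"yaw":-1,"gripper":1},{"x":0,"y":0,"z":0,"yaw":-1,"gripper":1}]' && python3 -m inch '[{"x":0,"y":0,"z":0,"yaw":-1,"gripper":1},{"x":0,"y":0,"z":0,"yaw":-1,"gripper":1},{"x":0,"y":0,"z":0,"yaw":-1,"gripper":1},{"x":0,"y":0,"z":0,"yaw":0,"gripper":1},{"x":2,"y":3.2,"z":0,"yaw":0,"gripper":1},{"x":2,"y":3.2,"z":0,"yaw":0,"gripper":1},{"x":2,"y":3.2,"z":0,"yaw":0,"gripper":1},{"x":2,"y":3.2,"z":0,"yaw":0,"gripper":1},{"x":2,"y":3.2,"z":0,"yaw":0,"gripper":1},{"x":2,"y":3.2,"z":0,"yaw":0,"gripper":1},{"x":2,"y":3.2,"z":0,"yaw":0,"gripper":1},{"x":2,"y":3.2,"z":0,"yaw":0,"gripper":1}]' && python3 -m inch '[{"x":2,"y":3.2,"z":0,"yaw":0,"gripper":1},{"x":2,"y":3.2,"z":0,"yaw":0,"gripper":1},{"x":2,"y":3.2,"z":0,"yaw":0,"gripper":1},{"x":2,"y":3.2,"z":0,"yaw":0,"gripper":1},{"x":2,"y":3.2,"z":0,"yaw":0,"gripper":1},{"x":1,"y":3.2,"z":0,"yaw":0,"gripper":1},{"x":1,"y":3.2,"z":0,"yaw":0,"gripper":1},{"x":1,"y":3.2,"z":0,"yaw":0,"gripper":1},{"x":0,"y":0,"z":0,"yaw":0,"gripper":1},{"x":0,"y":0,"z":0,"yaw":0,"gripper":1}]'
python3 - <<'E'
from h import *
import pickle
d=grab('wrist');pickle.dump((d,telemetry.state()),open('w2.pkl','wb'))
cv2.imwrite('pics/w2.png',cv2.resize(d['pixels'][:,:,::-1],(800,600)))
s=telemetry.state();print(s['ee_pos'],s['ee_rot'],s['qpos'])
E
```

```text
time_s: 1.32
ee_pos: [167.6, -549.8, 235.6]
ee_rot: [-180.0, -0.0, 86.9]
force: [0.4, 0.6, 0.3]
gripper_width: 91.3
time_s: 2.32
ee_pos: [386.8, -339.9, 235.9]
ee_rot: [-180.0, 0.0, 101.5]
force: [0.2, 0.6, 1.2]
gripper_width: 91.5
time_s: 3.15
ee_pos: [610.9, -161.2, 234.9]
ee_rot: [-179.9, -0.0, 101.7]
force: [0.3, -1.0, -0.5]
gripper_width: 90.8
[ 609.87215894 -162.00125489  235.20730505] [-1.79892714e+02 -1.48468461e-02  1.01674989e+02] [-1.59021199e+01  2.34873267e+01  8.17920607e+01 -3.78264407e-02
  7.48225859e+01 -2.75671874e+01]
```

View pics/w2.png

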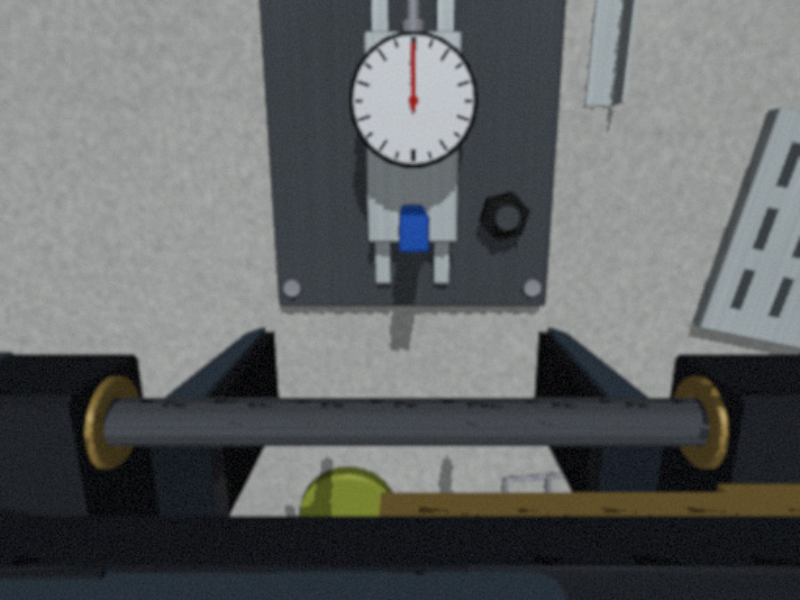

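The wrist view shows the dial centre at (413,100) with the needle at 0, the post's blue quad at x 400–428, y 206–251, and the plate's back corners at (281,306) and (546,304). The stand is nearly aligned with the tool.

Run:
```python
from h import *
import pickle
d,s=pickle.load(open('w2.pkl','rb'))
R=cv2.Rodrigues(np.array(d['rvec'],float))[0];print('cam',-R.T@np.array(d['tvec'],float).ravel(), 'axis',R[2])
r=lambda u,v,z:ray(d,(u*.64,v*.64),z)[:2]
L=r(281,306,12);Rr=r(546,304,12);e=Rr-L;print('back edge len',np.linalg.norm(e),'ang',np.degrees(np.arctan2(e[1],e[0])))
dc=r(413,99.5,73);print('dial',dc)
for v in(206,234,251): print('post',v,[r(414,v,z).round(1).tolist() for z in(115,80)])
t=s['ee_pos'][:2];y=np.radians(101.8);ax=np.array([np.cos(y),np.sin(y)]);ay=np.array([ax[1],-ax[0]])
f=lambda p:((p-t)@ax,(p-t)@ay)
print('post pred from dial (tool x,y)',f(dc-70*ax),[f(r(414,v,115)) for v in(206,234,251)])
# left/right edges of plate direction
print('edges',[np.degrees(np.arctan2(*(r(*a,12)-r(*b,12))[::-1])) for a,b in(((263,20),(276,270)),((563,20),(548,270)))])
```

```text
cam [597.17998394 -92.30368313 384.55018917] axis [ 0.05026914 -0.24386681 -0.96850503]
back edge len 197.94160182310696 ang 12.175759318986897
dial [593.14021083 -53.38153206]
post 206 [[604.8, -108.8], [605.8, -111.0]]
post 234 [[607.8, -122.9], [609.2, -126.9]]
post 251 [[609.6, -131.6], [611.3, -136.8]]
post pred from dial (tool x,y) (np.float64(39.74592178709246), np.float64(5.833946118396137)) [(np.float64(53.085183109434624), np.float64(5.918502727927393)), (np.float64(38.691749865875465), np.float64(5.956107283922698)), (np.float64(29.761713564518637), np.float64(5.979438065707082))]
edges [np.float64(101.06354356647667), np.float64(102.2738152754268)]
```

```bash
python3 -m inch '[{"x":2,"y":0.3,"z":0,"yaw":0,"gripper":0.2},{"x":1.95,"y":0.29,"z":0,"yaw":0,"gripper":0.2},{"x":0,"y":0,"z":2.8,"yaw":0,"gripper":0.2},{"x":0,"y":0,"z":2.8,"yaw":0,"gripper":0},{"x":0,"y":0,"z":2.8,"yaw":0,"gripper":0},{"x":0,"y":0,"z":2.8,"yaw":0,"gripper":0},{"x":0,"y":0,"z":2.5,"yaw":0,"gripper":0},{"x":0,"y":0,"z":0,"yaw":0,"gripper":0},{"x":0,"y":0,"z":0,"yaw":0,"gripper":0}]' 20
python3 - <<'E'
from h import *
d=grab('wrist');
cv2.imwrite('pics/w3.png',cv2.resize(d['pixels'][:,:,::-1],(800,600)))
E
```

```text
time_s: 3.95
ee_pos: [606.4, -123.2, 98.5]
ee_rot: [-179.8, -0.1, 101.6]
force: [-0.0, 0.7, 0.7]
gripper_width: 45.5
```

View pics/w3.png

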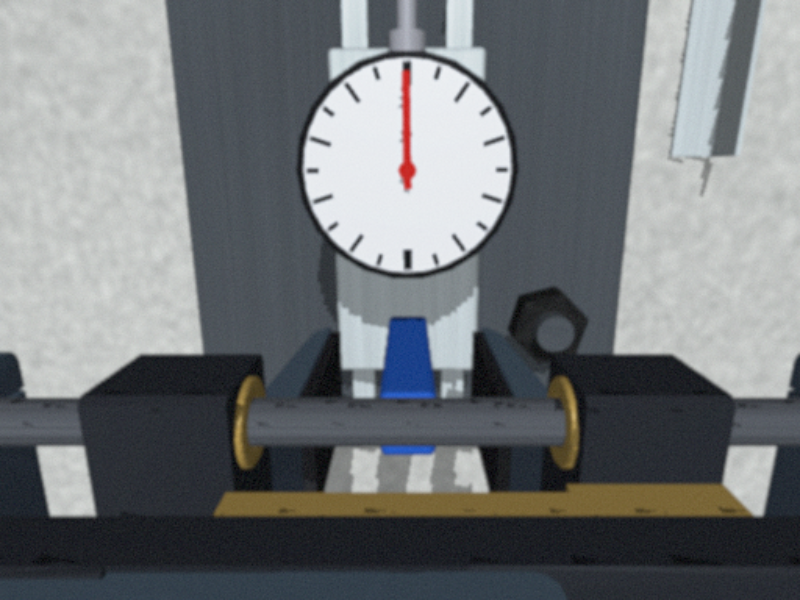

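The fingers straddle the post and the dial is clear to read. Next I'll write a needle reader, then close.

```bash
cat >> h.py <<'E'
def needle(d=None,yaw=101.8):
    d=d or cams.grab_frame('wrist'); im=d['pixels']; h=cv2.cvtColor(im,cv2.COLOR_RGB2HSV)
    wh=cv2.inRange(h,(0,0,150),(180,50,255)); red=cv2.inRange(h,(0,130,70),(6,255,255))|cv2.inRange(h,(172,130,70),(180,255,255))
    n,l,st,ce=cv2.connectedComponentsWithStats(red)
    if n<2: return None
    i=1+np.argmax(st[1:,4]); v,u=np.nonzero(l==i)
    P=np.array([ray(d,q,73)[:2] for q in zip(u,v)]); m=P.mean(0); w=np.linalg.svd(P-m)[2][0]
    t=(P-m)@w; b=np.linspace(t.min(),t.max(),5)
    # pointer end is the one farther from the hub (widest part)
    wd=[np.ptp(((P-m)@[-w[1],w[0]])[abs(t-x)<2.5]) if (abs(t-x)<2.5).any() else 0 for x in np.arange(t.min(),t.max(),1.)]
    hub=t.min()+np.argmax(wd)
    if t.max()-hub<hub-t.min(): w=-w;hub=-hub
    a=(yaw-np.degrees(np.arctan2(w[1],w[0])))%360
    s=telemetry.state()
    return dict(deg=round(float(a),1),pivot=(m+hub*w).round(1).tolist(),len=round(float(np.ptp(t)),1),n=len(u),ee=np.round(s['ee_pos'],1).tolist(),F=np.round(s['force'],1).tolist(),t=round(float(s['time_s']),2),g=round(float(s['gripper_width']),1))
E
python3 -m inch '[{"x":0,"y":0,"z":0,"yaw":0,"gripper":-1},{"x":0,"y":0,"z":0,"yaw":0,"gripper":-1},{"x":0,"y":0,"z":0,"yaw":0,"gripper":-1},{"x":0,"y":0,"z":0,"yaw":0,"gripper":-1},{"x":0,"y":0,"z":0,"yaw":0,"gripper":-1},{"x":0,"y":0,"z":0,"yaw":0,"gripper":-1},{"x":0,"y":0,"z":0,"yaw":0,"gripper":-1},{"x":0,"y":0,"z":0,"yaw":0,"gripper":-1}]' 25
python3 - <<'E'
from h import *
print(needle()); import pickle
a,b=pickle.load(open('f.pkl','rb'))
print(ray(a,(387*.64,254*.64),47))
E
```

```text
time_s: 4.67
ee_pos: [606.8, -122.8, 99.7]
ee_rot: [-179.9, 0.0, 101.7]
force: [-4.3, -1.3, 5.0]
gripper_width: 15.7
{'deg': 359.4, 'pivot': [592.5, -52.3], 'len': 36.2, 'n': 328, 'ee': [606.8, -122.8, 99.7], 'F': [-4.8, -1.9, 4.9], 't': 4.72, 'g': 15.8}
[576.07069336  24.18051856  47.        ]
```

```bash
python3 -m inch '[{"x":0.4,"y":0,"z":0,"yaw":0,"gripper":-1},{"x":0.4,"y":0,"z":0,"yaw":0,"gripper":-1},{"x":0.4,"y":0,"z":0,"yaw":0,"gripper":-1},{"x":0.4,"y":0,"z":0,"yaw":0,"gripper":-1},{"x":0.4,"y":0,"z":0,"yaw":0,"gripper":-1},{"x":0.4,"y":0,"z":0,"yaw":0,"gripper":-1},{"x":0,"y":0,"z":0,"yaw":0,"gripper":-1},{"x":0,"y":0,"z":0,"yaw":0,"gripper":-1}]'
python3 - <<'E'
from h import *
d=grab('wrist');
cv2.imwrite('pics/w4.png',cv2.resize(d['pixels'][:,:,::-1],(800,600)));print(needle(d))
E
```

```text
time_s: 5.38
ee_pos: [602.1, -100.2, 99.8]
ee_rot: [-179.9, 0.1, 101.8]
force: [-4.6, -4.7, 4.1]
gripper_width: 15.7
{'deg': 359.3, 'pivot': [587.8, -29.7], 'len': 36.2, 'n': 333, 'ee': [602.1, -100.2, 99.8], 'F': [-4.2, -4.6, 4.9], 't': 5.43, 'g': 16.2}
```

View pics/w4.png

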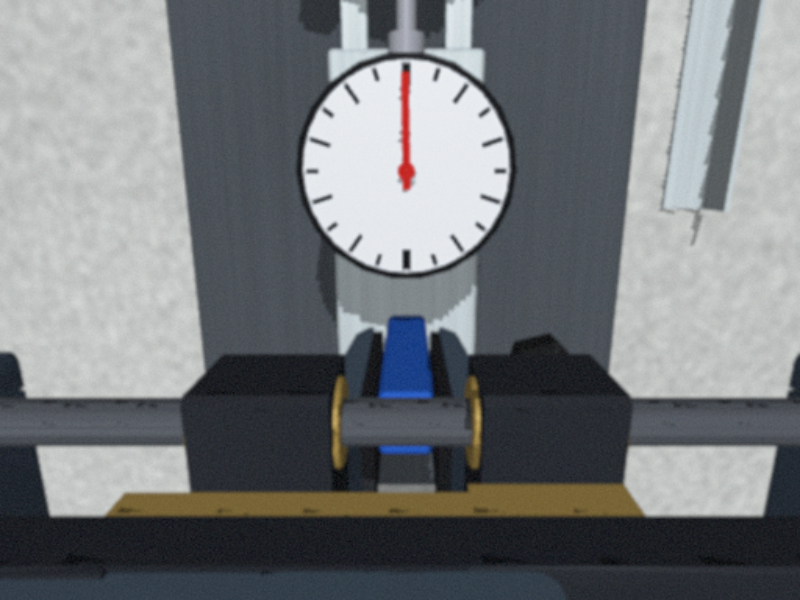

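The carriage moved 23 mm in the grip and the needle is still at 0. From here I'll go in smaller steps.

```bash
python3 -m inch '[{"x":0.2,"y":0,"z":0,"yaw":0,"gripper":-1},{"x":0.2,"y":0,"z":0,"yaw":0,"gripper":-1},{"x":0.2,"y":0,"z":0,"yaw":0,"gripper":-1},{"x":0.2,"y":0,"z":0,"yaw":0,"gripper":-1},{"x":0,"y":0,"z":0,"yaw":0,"gripper":-1},{"x":0,"y":0,"z":0,"yaw":0,"gripper":-1}]'
python3 -c "from h import *;print(needle())"
```

```text
time_s: 5.93
ee_pos: [600.6, -92.9, 99.8]
ee_rot: [-179.9, 0.2, 101.8]
force: [-4.7, -6.5, 4.9]
gripper_width: 15.5
{'deg': 59.2, 'pivot': [588.0, -23.0], 'len': 35.2, 'n': 309, 'ee': [600.6, -92.9, 99.8], 'F': [-3.4, -5.6, 4.9], 't': 5.98, 'g': 16.0}
```

```bash
python3 -m inch '[{"x":0.17,"y":0,"z":0,"yaw":0,"gripper":-1},{"x":0.17,"y":0,"z":0,"yaw":0,"gripper":-1},{"x":0,"y":0,"z":0,"yaw":0,"gripper":-1},{"x":0,"y":0,"z":0,"yaw":0,"gripper":-1},{"x":0,"y":0,"z":0,"yaw":0,"gripper":-1}]'
python3 -c "from h import *;print(needle())"
```

```text
time_s: 6.4
ee_pos: [599.9, -89.8, 99.8]
ee_rot: [-179.9, 0.2, 101.8]
force: [-3.7, -6.8, 4.5]
gripper_width: 15.8
{'deg': 170.1, 'pivot': [585.5, -19.7], 'len': 35.2, 'n': 291, 'ee': [599.9, -89.8, 99.8], 'F': [-5.0, -6.8, 4.0], 't': 6.45, 'g': 16.1}
```

```bash
python3 -m inch '[{"x":0.03,"y":0,"z":0,"yaw":0,"gripper":-1},{"x":0,"y":0,"z":0,"yaw":0,"gripper":-1},{"x":0,"y":0,"z":0,"yaw":0,"gripper":-0.2},{"x":0,"y":0,"z":0,"yaw":0,"gripper":-0.2},{"x":0,"y":0,"z":0,"yaw":0,"gripper":-0.2},{"x":0,"y":0,"z":0,"yaw":0,"gripper":-0.2},{"x":0,"y":0,"z":-2,"yaw":0,"gripper":-0.2},{"x":0,"y":0,"z":-3,"yaw":0,"gripper":0},{"x":0,"y":0,"z":-3,"yaw":0,"gripper":0},{"x":0,"y":0,"z":0,"yaw":0,"gripper":0},{"x":0,"y":0,"z":0,"yaw":0,"gripper":0}]'
python3 - <<'E'
from h import *
d=grab('wrist');
cv2.imwrite('pics/w5.png',cv2.resize(d['pixels'][:,:,::-1],(800,600)));print(needle(d))
E
```

```text
time_s: 7.37
ee_pos: [601.9, -87.3, 180.9]
ee_rot: [179.8, 0.1, 101.7]
force: [0.3, -0.6, -0.7]
gripper_width: 45.2
{'deg': 172.2, 'pivot': [585.4, -19.2], 'len': 34.2, 'n': 112, 'ee': [600.8, -87.1, 179.1], 'F': [-0.2, 0.7, -0.3], 't': 7.42, 'g': 46.0}
```

View pics/w5.png

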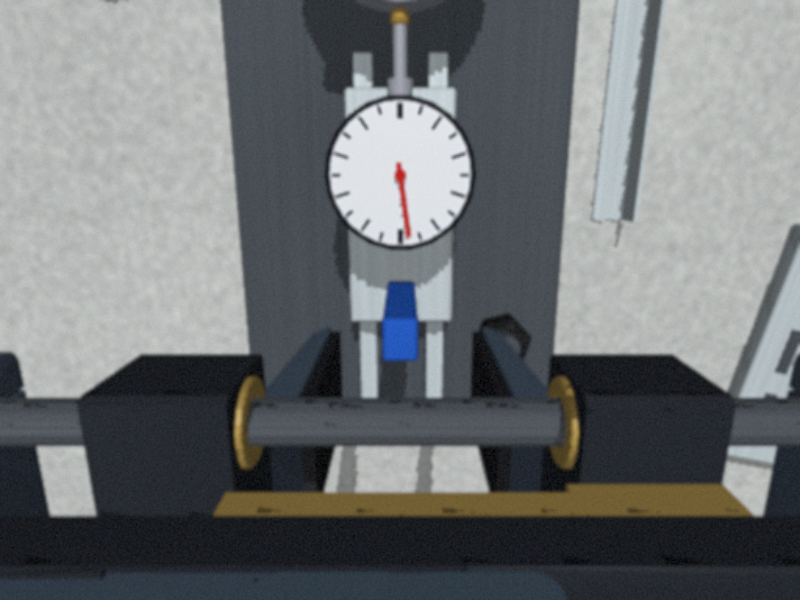

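The tip is touching the rim and the needle reads 172°, about half way. I'll move forward to see the wheel and handle.

```bash
python3 -m inch '[{"x":3,"y":0,"z":-1,"yaw":0,"gripper":0},{"x":3,"y":0,"z":-1,"yaw":0,"gripper":0},{"x":3,"y":0,"z":-1,"yaw":0,"gripper":0},{"x":0,"y":0,"z":0,"yaw":0,"gripper":0},{"x":0,"y":0,"z":0,"yaw":0,"gripper":0},{"x":0,"y":0,"z":0,"yaw":0,"gripper":0}]'
python3 - <<'E'
from h import *
import pickle
d=grab('wrist');pickle.dump((d,telemetry.state()),open('w6.pkl','wb'))
cv2.imwrite('pics/w6.png',cv2.resize(d['pixels'][:,:,::-1],(800,600)))
E
```

```text
time_s: 7.92
ee_pos: [581.9, 0.5, 207.5]
ee_rot: [-179.9, 0.0, 101.7]
force: [-0.9, 1.2, -0.8]
gripper_width: 45.8
```

View pics/w6.png

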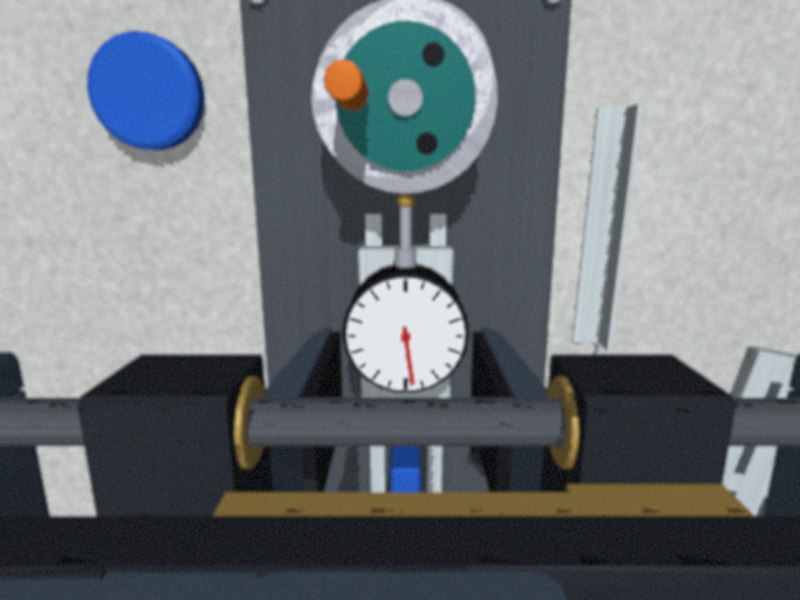

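Wheel hub nut at (405,97), handle top at (343,79), tip at (405,202) touching the rim.

Run:
```python
from h import *
import pickle
d,s=pickle.load(open('w6.pkl','rb'))
r=lambda u,v,z:ray(d,(u*.64,v*.64),z)[:2]
A=r(405,97,64);H=r(343,79,108);print('axle',A,'handle',H,H-A,np.linalg.norm(H-A),'tip',r(405,201,47),'dial',r(405,333,73))
h=cv2.cvtColor(d['pixels'],cv2.COLOR_RGB2HSV);v,u=np.nonzero(cv2.inRange(h,(3,150,60),(16,255,255)));print(u.min()/.64,u.max()/.64,v.min()/.64,v.max()/.64)
g=np.nonzero(cv2.inRange(h,(75,100,40),(95,255,255)));print('hub x',g[1].mean()/.64)
print(s['ee_pos'],s['ee_rot'])
```

```text
axle [559.79377146 106.34330749] handle [532.28270301 102.57956335] [-27.51106845  -3.76374414] 27.76733075047808 tip [570.97562556  52.11410101] dial [585.94989877 -19.80865039]
325.0 365.625 60.9375 107.8125
hub x 409.1360432773902
[5.81992475e+02 1.17358391e-01 2.07521485e+02] [-1.79855332e+02  1.05419472e-04  1.01681845e+02]
```

```bash
python3 -m inch '[{"x":3.5,"y":-0.9,"z":0,"yaw":0,"gripper":0},{"x":3.5,"y":-0.9,"z":0,"yaw":0,"gripper":0},{"x":4,"y":-1,"z":0,"yaw":0,"gripper":0},{"x":0,"y":0,"z":0,"yaw":1,"gripper":0},{"x":0,"y":0,"z":0,"yaw":1,"gripper":0},{"x":0,"y":0,"z":0,"yaw":1,"gripper":0},{"x":0,"y":0,"z":0,"yaw":1,"gripper":0},{"x":0,"y":0,"z":0,"yaw":1,"gripper":0},{"x":0,"y":0,"z":0,"yaw":1,"gripper":0},{"x":0,"y":0,"z":0,"yaw":1,"gripper":0},{"x":0,"y":0,"z":0,"yaw":1,"gripper":0},{"x":0,"y":0,"z":0,"yaw":1,"gripper":0}]' && python3 -m inch '[{"x":0,"y":0,"z":0,"yaw":1,"gripper":0},{"x":0,"y":0,"z":0,"yaw":1,"gripper":0},{"x":0,"y":0,"z":0,"yaw":1,"gripper":0},{"x":0,"y":0,"z":0,"yaw":1,"gripper":0},{"x":0,"y":0,"z":0,"yaw":1,"gripper":0},{"x":0,"y":0,"z":0,"yaw":1,"gripper":0},{"x":0,"y":0,"z":0,"yaw":1,"gripper":0},{"x":0,"y":0,"z":0,"yaw":1,"gripper":0},{"x":0,"y":0,"z":0,"yaw":1,"gripper":0},{"x":0,"y":0,"z":0,"yaw":1,"gripper":0},{"x":0,"y":0,"z":0,"yaw":1,"gripper":0}]' && python3 -m inch '[{"x":0,"y":0,"z":0,"yaw":1,"gripper":0},{"x":0,"y":0,"z":0,"yaw":1,"gripper":0},{"x":0,"y":0,"z":0,"yaw":1,"gripper":0},{"x":0,"y":0,"z":0,"yaw":1,"gripper":0},{"x":0,"y":0,"z":0,"yaw":1,"gripper":0},{"x":0,"y":0,"z":0,"yaw":1,"gripper":0},{"x":0,"y":0,"z":0,"yaw":1,"gripper":0},{"x":0,"y":0,"z":0,"yaw":1,"gripper":0},{"x":0,"y":0,"z":0,"yaw":0,"gripper":0},{"x":0,"y":0,"z":0,"yaw":0,"gripper":0}]'
python3 - <<'E'
from h import *
d=grab('wrist')
cv2.imwrite('pics/w7.png',cv2.resize(d['pixels'][:,:,::-1],(800,600)));print(needle(d));s=telemetry.state();print(s['ee_pos'],s['ee_rot'],s['qpos'])
E
```

```text
time_s: 8.97
ee_pos: [532.8, 101.5, 207.9]
ee_rot: [-179.9, 0.1, 56.3]
force: [0.1, -0.3, 0.1]
gripper_width: 45.4
time_s: 9.88
ee_pos: [532.8, 101.5, 207.8]
ee_rot: [180.0, 0.1, 1.3]
force: [-0.4, 0.1, 0.1]
gripper_width: 45.6
time_s: 10.72
ee_pos: [532.8, 101.8, 208.2]
ee_rot: [179.9, 0.0, -38.3]
force: [-0.6, 0.4, -0.1]
gripper_width: 45.8
{'deg': 172.0, 'pivot': [586.6, -22.9], 'len': 34.0, 'n': 107, 'ee': [532.8, 102.0, 208.3], 'F': [-0.6, 0.6, 0.3], 't': 10.77, 'g': 45.5}
[532.77188182 102.01090519 208.30306054] [ 1.79944939e+02  3.49096791e-02 -3.82479024e+01] [ 9.63096183e+00  1.65364824e+01  9.63909136e+01 -1.19770394e-02
  6.71368589e+01  1.37883507e+02]
```

View pics/w7.png

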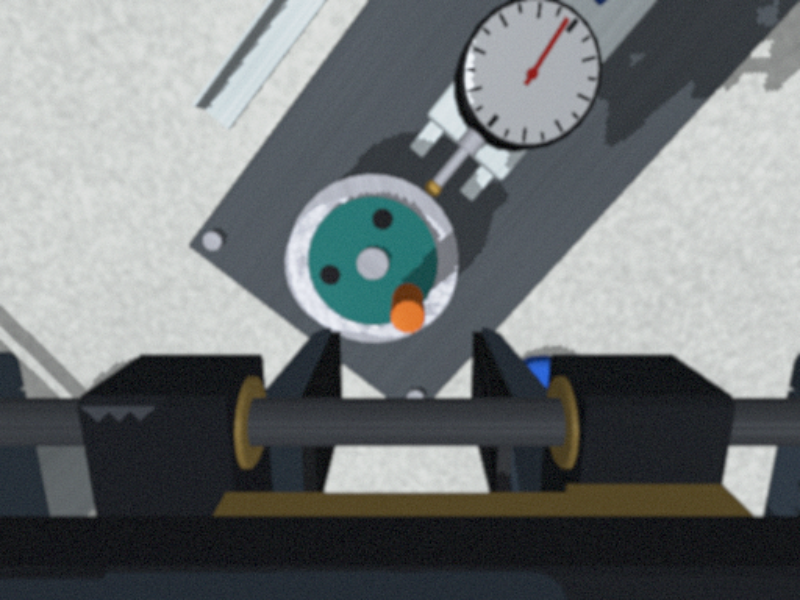

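The dial is readable from this pose (172°). The handle top is at (407,317) and the hub nut at (372,263). I'll check where the dial would fall in view once the hand is lowered, for handle positions all the way round.

Run:
```python
from h import *
d=grab('wrist');s=telemetry.state();T=s['ee_pos']
r=lambda u,v,z:ray(d,(u*.64,v*.64),z)[:2]
A=r(372,263,64);H=r(407,317,108);print('axle',A,'handle',H,np.linalg.norm(H-A));
A=(A+[559.8,106.3])/2;print(A)
R=cv2.Rodrigues(np.array(d['rvec'],float))[0];t=np.array(d['tvec'],float).ravel();K=np.array(d['mtx'],float)
D=np.array([586.2,-21.,73])
for th in range(0,360,45):
    a=np.radians(191.8+th);h=A+28*np.array([np.cos(a),np.sin(a)])
    sh=np.array([h[0],h[1],98])-T
    P=np.array([D+[37*np.cos(q),37*np.sin(q),0] for q in np.arange(0,6.28,.1)]+[D])
    q=(R@(P-sh).T).T+t;q=(K@q.T).T;q=q[:,:2]/q[:,2:]
    print(th,'centre',q[-1].round(),'u',q[:,0].min().round(),q[:,0].max().round(),'v',q[:,1].min().round(),q[:,1].max().round())
```

```text
axle [559.59328647 106.4707478 ] handle [531.59828624 102.93158712] 28.217825858143215
[559.69664324 106.3853739 ]
0 centre [391.   6.] u 314.0 470.0 v -86.0 88.0
45 centre [374.  52.] u 299.0 450.0 v -34.0 129.0
90 centre [390.  93.] u 317.0 464.0 v 12.0 165.0
135 centre [429. 106.] u 357.0 503.0 v 27.0 177.0
180 centre [469.  85.] u 396.0 545.0 v 4.0 159.0
225 centre [489.  41.] u 413.0 567.0 v -46.0 119.0
270 centre [475.  -2.] u 397.0 555.0 v -95.0 80.0
315 centre [434. -17.] u 355.0 514.0 v -112.0 67.0
```

Once lowered, the dial is partly out of view, but a needle near the peak (roughly 215–265°) points into view. I'll make the reader tolerate partial views, grasp, and compute the circle's rows.

```bash
cat >> h.py <<'E'
A=np.array([559.7,106.4])
def rd():
    d=cams.grab_frame('wrist');s=telemetry.state();h=cv2.cvtColor(d['pixels'],cv2.COLOR_RGB2HSV)
    red=cv2.inRange(h,(0,110,60),(8,255,255))|cv2.inRange(h,(170,110,60),(180,255,255)); red[225:]=0
    v,u=np.nonzero(red); p=s['ee_pos'][:2]; th=(np.degrees(np.arctan2(*(p-A)[::-1]))-191.8+180)%360-180
    o='wheel %.1f r %.1f F %s t %.2f g %.1f z %.1f'%(th,np.linalg.norm(p-A),np.round(s['force'],1),s['time_s'],s['gripper_width'],s['ee_pos'][2])
    if len(u)<12: print('no needle',len(u),o);return
    P=np.array([ray(d,q,73)[:2] for q in zip(u,v)]);m=P.mean(0);U,S,V=np.linalg.svd(P-m,full_matrices=False);w=V[0]
    a=(101.8-np.degrees(np.arctan2(w[1],w[0])))%180
    if a<110:a+=180
    print('needle %.1f n %d len %.1f'%(a,len(u),np.ptp((P-m)@w)),o)
E
python3 -m inch '[{"x":-0.13,"y":0,"z":2.8,"yaw":0,"gripper":0},{"x":0,"y":0,"z":2.8,"yaw":0,"gripper":0},{"x":0,"y":0,"z":2.8,"yaw":0,"gripper":0},{"x":0,"y":0,"z":2.4,"yaw":0,"gripper":0},{"x":0,"y":0,"z":0.5,"yaw":0,"gripper":0},{"x":0,"y":0,"z":0,"yaw":0,"gripper":0},{"x":0,"y":0,"z":0,"yaw":0,"gripper":-1},{"x":0,"y":0,"z":0,"yaw":0,"gripper":-1},{"x":0,"y":0,"z":0,"yaw":0,"gripper":-1},{"x":0,"y":0,"z":0,"yaw":0,"gripper":-1},{"x":0,"y":0,"z":0,"yaw":0,"gripper":-1},{"x":0,"y":0,"z":0,"yaw":0,"gripper":-1}]' 20
python3 - <<'E'
from h import *
rd()
y=np.radians(-38.25);X=np.array([np.cos(y),np.sin(y)]);Y=np.array([np.sin(y),-np.cos(y)])
th=np.arange(-4,367,20);
f=lambda t:A+28*np.array([np.cos(np.radians(191.8+t)),np.sin(np.radians(191.8+t))])
for t in th:
    o=[]
    for k in(0,10):
        e=f(t+k+10)-f(t+k);o.append((round(e@X/10,2),round(e@Y/10,2)))
    print(t,o)
E
```

```text
time_s: 11.82
ee_pos: [531.2, 102.9, 97.1]
ee_rot: [179.9, -0.0, -38.3]
force: [-3.4, -2.6, 6.3]
gripper_width: 17.4
needle 170.9 n 94 len 128.7 wheel -4.8 r 28.7 F [-2.6 -2.3  5.9] t 11.87 g 17.3 z 97.1
-4 [(np.float64(0.38), np.float64(0.31)), (np.float64(0.43), np.float64(0.24))]
16 [(np.float64(0.46), np.float64(0.16)), (np.float64(0.48), np.float64(0.08))]
36 [(np.float64(0.49), np.float64(-0.01)), (np.float64(0.48), np.float64(-0.09))]
56 [(np.float64(0.46), np.float64(-0.18)), (np.float64(0.42), np.float64(-0.25))]
76 [(np.float64(0.37), np.float64(-0.32)), (np.float64(0.31), np.float64(-0.38))]
96 [(np.float64(0.24), np.float64(-0.43)), (np.float64(0.16), np.float64(-0.46))]
116 [(np.float64(0.08), np.float64(-0.48)), (np.float64(-0.01), np.float64(-0.49))]
136 [(np.float64(-0.09), np.float64(-0.48)), (np.float64(-0.18), np.float64(-0.46))]
156 [(np.float64(-0.25), np.float64(-0.42)), (np.float64(-0.32), np.float64(-0.37))]
176 [(np.float64(-0.38), np.float64(-0.31)), (np.float64(-0.43), np.float64(-0.24))]
196 [(np.float64(-0.46), np.float64(-0.16)), (np.float64(-0.48), np.float64(-0.08))]
216 [(np.float64(-0.49), np.float64(0.01)), (np.float64(-0.48), np.float64(0.09))]
236 [(np.float64(-0.46), np.float64(0.18)), (np.float64(-0.42), np.float64(0.25))]
256 [(np.float64(-0.37), np.float64(0.32)), (np.float64(-0.31), np.float64(0.38))]
276 [(np.float64(-0.24), np.float64(0.43)), (np.float64(-0.16), np.float64(0.46))]
296 [(np.float64(-0.08), np.float64(0.48)), (np.float64(0.01), np.float64(0.49))]
316 [(np.float64(0.09), np.float64(0.48)), (np.float64(0.18), np.float64(0.46))]
336 [(np.float64(0.25), np.float64(0.42)), (np.float64(0.32), np.float64(0.37))]
356 [(np.float64(0.38), np.float64(0.31)), (np.float64(0.43), np.float64(0.24))]
```

```bash
sed -i 's/;m=P.mean(0);U,S/;P=P[np.linalg.norm(P-[586.2,-21.5],axis=1)<36]\n    if len(P)<8: print("no needle",len(P),o);return\n    m=P.mean(0);U,S/; s/n %d len %.1f.%(a,len(u)/n %d len %.1f'"'"'%(a,len(P)/' h.py
R="python3 -c 'from h import *;rd()'"
eval $R
python3 -m inch '[{"x":0.38,"y":0.31,"z":0,"yaw":0,"gripper":-1},{"x":0.43,"y":0.24,"z":0,"yaw":0,"gripper":-1},{"x":0,"y":0,"z":0,"yaw":0,"gripper":-1},{"x":0,"y":0,"z":0,"yaw":0,"gripper":-1}]' >/dev/null && eval $R
python3 -m inch '[{"x":0.46,"y":0.16,"z":0,"yaw":0,"gripper":-1},{"x":0.48,"y":0.08,"z":0,"yaw":0,"gripper":-1},{"x":0,"y":0,"z":0,"yaw":0,"gripper":-1},{"x":0,"y":0,"z":0,"yaw":0,"gripper":-1}]' >/dev/null && eval $R
python3 -m inch '[{"x":0.49,"y":-0.01,"z":0,"yaw":0,"gripper":-1},{"x":0.48,"y":-0.09,"z":0,"yaw":0,"gripper":-1},{"x":0,"y":0,"z":0,"yaw":0,"gripper":-1},{"x":0,"y":0,"z":0,"yaw":0,"gripper":-1}]' >/dev/null && eval $R
```

```text
needle 192.0 n 91 len 7.5 wheel -4.8 r 28.7 F [-1.4 -2.   5.1] t 11.92 g 17.7 z 97.1
needle 173.1 n 216 len 14.9 wheel 13.7 r 28.7 F [-4.  -0.8  5.8] t 12.30 g 17.8 z 97.1
needle 171.9 n 322 len 26.1 wheel 33.8 r 28.7 F [-3.8 -2.4  6.7] t 12.68 g 17.4 z 97.1
needle 172.9 n 427 len 35.7 wheel 54.3 r 28.6 F [-3.3 -4.2  5.2] t 13.07 g 17.5 z 97.1
```

Base level is 172°. Continuing round.

```bash
R="python3 -c 'from h import *;rd()'"
python3 -m inch '[{"x":0.46,"y":-0.18,"z":0,"yaw":0,"gripper":-1},{"x":0.42,"y":-0.25,"z":0,"yaw":0,"gripper":-1},{"x":0,"y":0,"z":0,"yaw":0,"gripper":-1},{"x":0,"y":0,"z":0,"yaw":0,"gripper":-1}]' >/dev/null && eval $R
python3 -m inch '[{"x":0.37,"y":-0.32,"z":0,"yaw":0,"gripper":-1},{"x":0.31,"y":-0.38,"z":0,"yaw":0,"gripper":-1},{"x":0,"y":0,"z":0,"yaw":0,"gripper":-1},{"x":0,"y":0,"z":0,"yaw":0,"gripper":-1}]' >/dev/null && eval $R
python3 -m inch '[{"x":0.24,"y":-0.43,"z":0,"yaw":0,"gripper":-1},{"x":0.16,"y":-0.46,"z":0,"yaw":0,"gripper":-1},{"x":0,"y":0,"z":0,"yaw":0,"gripper":-1},{"x":0,"y":0,"z":0,"yaw":0,"gripper":-1}]' >/dev/null && eval $R
python3 -m inch '[{"x":0.08,"y":-0.48,"z":0,"yaw":0,"gripper":-1},{"x":-0.01,"y":-0.49,"z":0,"yaw":0,"gripper":-1},{"x":0,"y":0,"z":0,"yaw":0,"gripper":-1},{"x":0,"y":0,"z":0,"yaw":0,"gripper":-1}]' >/dev/null && eval $R
python3 -m inch '[{"x":-0.09,"y":-0.48,"z":0,"yaw":0,"gripper":-1},{"x":-0.18,"y":-0.46,"z":0,"yaw":0,"gripper":-1},{"x":0,"y":0,"z":0,"yaw":0,"gripper":-1},{"x":0,"y":0,"z":0,"yaw":0,"gripper":-1}]' >/dev/null && eval $R
python3 -m inch '[{"x":-0.25,"y":-0.42,"z":0,"yaw":0,"gripper":-1},{"x":-0.32,"y":-0.37,"z":0,"yaw":0,"gripper":-1},{"x":0,"y":0,"z":0,"yaw":0,"gripper":-1},{"x":0,"y":0,"z":0,"yaw":0,"gripper":-1}]' >/dev/null && eval $R
python3 -m inch '[{"x":-0.38,"y":-0.31,"z":0,"yaw":0,"gripper":-1},{"x":-0.43,"y":-0.24,"z":0,"yaw":0,"gripper":-1},{"x":0,"y":0,"z":0,"yaw":0,"gripper":-1},{"x":0,"y":0,"z":0,"yaw":0,"gripper":-1}]' >/dev/null && eval $R
python3 -m inch '[{"x":-0.46,"y":-0.16,"z":0,"yaw":0,"gripper":-1},{"x":-0.48,"y":-0.08,"z":0,"yaw":0,"gripper":-1},{"x":0,"y":0,"z":0,"yaw":0,"gripper":-1},{"x":0,"y":0,"z":0,"yaw":0,"gripper":-1}]' >/dev/null && eval $R
```

```text
needle 213.3 n 388 len 36.0 wheel 75.4 r 28.4 F [-2.6 -4.9  5.5] t 13.45 g 17.4 z 97.1
needle 186.3 n 388 len 35.7 wheel 97.2 r 28.1 F [-0.3 -4.5  5. ] t 13.83 g 17.2 z 97.1
needle 171.9 n 402 len 35.7 wheel 118.2 r 27.9 F [-0.9 -1.2  5.4] t 14.22 g 17.5 z 97.1
needle 172.3 n 418 len 35.9 wheel 138.3 r 27.7 F [-1.1 -0.1  5.8] t 14.60 g 17.7 z 97.1
needle 172.4 n 421 len 35.7 wheel 158.4 r 27.5 F [-2.4 -0.1  6.1] t 14.98 g 17.4 z 97.0
needle 174.1 n 405 len 34.7 wheel 178.0 r 27.4 F [-4.4 -1.4  8. ] t 15.37 g 17.3 z 97.0
needle 244.2 n 261 len 20.8 wheel -162.3 r 27.3 F [-4.  -2.8  8.4] t 15.75 g 17.4 z 97.0
needle 257.4 n 258 len 18.8 wheel -142.7 r 27.4 F [-3.8 -5.1  8.4] t 16.13 g 17.5 z 97.0
```

The lesser bulge is near 80°. The high one is around 205–215°, needle 257+. Now down the far flank, then back in fine steps.

```bash
R="python3 -c 'from h import *;rd()'"
python3 -m inch '[{"x":-0.49,"y":0.01,"z":0,"yaw":0,"gripper":-1},{"x":0,"y":0,"z":0,"yaw":0,"gripper":-1},{"x":0,"y":0,"z":0,"yaw":0,"gripper":-1}]' >/dev/null && eval $R
python3 -m inch '[{"x":-0.24,"y":0.04,"z":0,"yaw":0,"gripper":-1},{"x":0,"y":0,"z":0,"yaw":0,"gripper":-1},{"x":0,"y":0,"z":0,"yaw":0,"gripper":-1}]' >/dev/null && eval $R
python3 -m inch '[{"x":0.24,"y":-0.04,"z":0,"yaw":0,"gripper":-1},{"x":0,"y":0,"z":0,"yaw":0,"gripper":-1},{"x":0,"y":0,"z":0,"yaw":0,"gripper":-1}]' >/dev/null && eval $R
python3 -m inch '[{"x":0.24,"y":0,"z":0,"yaw":0,"gripper":-1},{"x":0,"y":0,"z":0,"yaw":0,"gripper":-1},{"x":0,"y":0,"z":0,"yaw":0,"gripper":-1}]' >/dev/null && eval $R
python3 -m inch '[{"x":0.25,"y":0,"z":0,"yaw":0,"gripper":-1},{"x":0,"y":0,"z":0,"yaw":0,"gripper":-1},{"x":0,"y":0,"z":0,"yaw":0,"gripper":-1}]' >/dev/null && eval $R
python3 -m inch '[{"x":0.24,"y":0.03,"z":0,"yaw":0,"gripper":-1},{"x":0,"y":0,"z":0,"yaw":0,"gripper":-1},{"x":0,"y":0,"z":0,"yaw":0,"gripper":-1}]' >/dev/null && eval $R
python3 -m inch '[{"x":0.24,"y":0.05,"z":0,"yaw":0,"gripper":-1},{"x":0,"y":0,"z":0,"yaw":0,"gripper":-1},{"x":0,"y":0,"z":0,"yaw":0,"gripper":-1}]' >/dev/null && eval $R
python3 -m inch '[{"x":0.23,"y":0.07,"z":0,"yaw":0,"gripper":-1},{"x":0,"y":0,"z":0,"yaw":0,"gripper":-1},{"x":0,"y":0,"z":0,"yaw":0,"gripper":-1}]' >/dev/null && eval $R
python3 -m inch '[{"x":0.23,"y":0.09,"z":0,"yaw":0,"gripper":-1},{"x":0,"y":0,"z":0,"yaw":0,"gripper":-1},{"x":0,"y":0,"z":0,"yaw":0,"gripper":-1}]' >/dev/null && eval $R
```

```text
needle 241.0 n 234 len 15.8 wheel -133.3 r 27.4 F [-1.8 -5.9  8.2] t 16.43 g 18.0 z 97.0
needle 232.2 n 223 len 15.3 wheel -129.9 r 27.5 F [-1.9 -6.2  7.2] t 16.73 g 17.6 z 97.0
needle 237.0 n 226 len 15.4 wheel -131.6 r 27.4 F [-5.3 -4.   9.2] t 17.03 g 17.5 z 97.0
needle 247.1 n 235 len 16.5 wheel -135.8 r 27.4 F [-5.3 -3.2  9.3] t 17.33 g 17.5 z 97.0
needle 255.5 n 259 len 18.2 wheel -140.7 r 27.3 F [-6.5 -2.  10.8] t 17.63 g 17.3 z 97.0
needle 259.7 n 264 len 19.6 wheel -145.5 r 27.3 F [-5.2 -2.   9.2] t 17.93 g 17.3 z 97.0
needle 260.1 n 279 len 20.6 wheel -150.5 r 27.3 F [-5.4 -0.8  9.2] t 18.23 g 17.5 z 97.0
needle 256.8 n 278 len 21.1 wheel -155.3 r 27.3 F [-4.8 -1.1  9.2] t 18.53 g 17.7 z 97.0
needle 249.1 n 271 len 21.0 wheel -160.4 r 27.3 F [-6.1  0.   8.9] t 18.83 g 17.2 z 97.0
```

The flanks are symmetric about wheel ≈ −148.5°. Returning to it.

```bash
R="python3 -c 'from h import *;rd()'"
python3 -m inch '[{"x":-0.23,"y":-0.09,"z":0,"yaw":0,"gripper":-1},{"x":-0.23,"y":-0.07,"z":0,"yaw":0,"gripper":-1},{"x":-0.10,"y":-0.02,"z":0,"yaw":0,"gripper":-1},{"x":0,"y":0,"z":0,"yaw":0,"gripper":-1},{"x":0,"y":0,"z":0,"yaw":0,"gripper":-1},{"x":0,"y":0,"z":0,"yaw":0,"gripper":-1}]' >/dev/null && eval $R
```

```text
needle 257.4 n 276 len 20.8 wheel -152.8 r 27.3 F [-2.3 -6.4  7. ] t 19.38 g 17.2 z 97.0
```

```bash
R="python3 -c 'from h import *;rd()'"
python3 -m inch '[{"x":-0.25,"y":-0.01,"z":0,"yaw":0,"gripper":-1},{"x":0,"y":0,"z":0,"yaw":0,"gripper":-1},{"x":0,"y":0,"z":0,"yaw":0,"gripper":-1},{"x":0,"y":0,"z":0,"yaw":0,"gripper":-1}]' >/dev/null && eval $R; eval $R
```

```text
needle 259.9 n 274 len 20.1 wheel -147.5 r 27.3 F [-1.  -6.1  7.5] t 19.77 g 17.5 z 97.0
needle 259.9 n 274 len 20.1 wheel -147.4 r 27.3 F [-1.2 -4.8  7.2] t 19.82 g 17.5 z 97.0
```

```bash
python3 -m inch '[{"x":0,"y":0,"z":0,"yaw":0,"gripper":-0.3},{"x":0,"y":0,"z":0,"yaw":0,"gripper":-0.1},{"x":0,"y":0,"z":0,"yaw":0,"gripper":0},{"x":0,"y":0,"z":0,"yaw":0,"gripper":0},{"x":0,"y":0,"z":-0.5,"yaw":0,"gripper":0},{"x":0,"y":0,"z":-2,"yaw":0,"gripper":0},{"x":0,"y":0,"z":-3,"yaw":0,"gripper":0},{"x":0,"y":0,"z":-3,"yaw":0,"gripper":0},{"x":0,"y":0,"z":-3,"yaw":0,"gripper":0},{"x":0,"y":0,"z":0,"yaw":0,"gripper":0},{"x":0,"y":0,"z":0,"yaw":0,"gripper":0},{"x":0,"y":0,"z":0,"yaw":0,"gripper":0}]'
python3 - <<'E'
from h import *
rd()
d=grab('wrist');cv2.imwrite('pics/w8.png',cv2.resize(d['pixels'][:,:,::-1],(800,600)));print(needle(d))
E
```

```text
time_s: 20.82
ee_pos: [578.7, 126.8, 210.5]
ee_rot: [180.0, 0.0, -38.3]
force: [-0.2, -0.7, -1.0]
gripper_width: 46.0
needle 260.5 n 120 len 34.4 wheel -144.5 r 27.5 F [-1.4  0.4 -0.3] t 20.87 g 45.5 z 209.7
{'deg': 260.3, 'pivot': [587.4, -21.0], 'len': 33.4, 'n': 97, 'ee': [578.3, 126.6, 209.4], 'F': [0.7, 0.7, -0.6], 't': 20.92, 'g': 45.6}
```

View pics/w8.png

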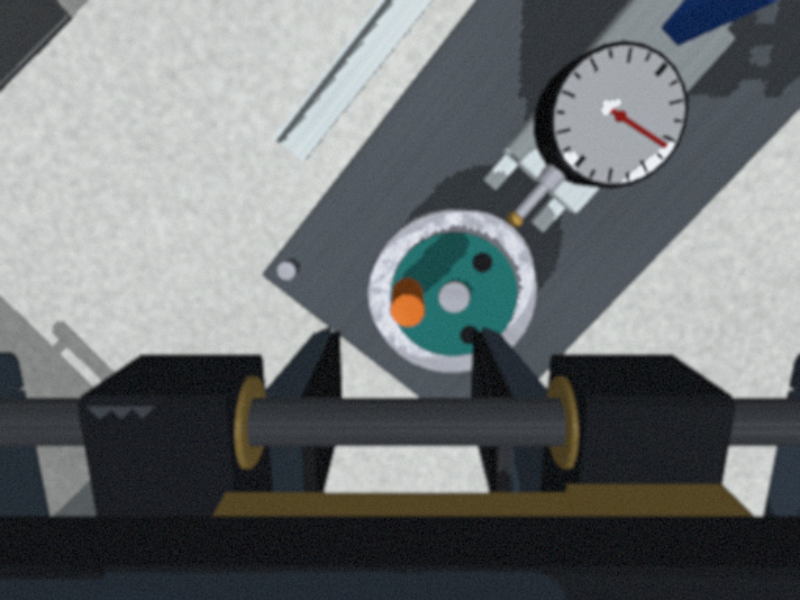

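Released: the needle reads 260.4°, which is 88° above the 172° base, or 2.45 mm. That matches the highest spot. The wheel is at rest and the hand is clear, so I'm handing in.

```bash
python3 -c "
from h import *
rd();print(env.job_done())"
```

```text
needle 260.6 n 117 len 34.3 wheel -144.6 r 27.6 F [-0.1  0.1  0.9] t 20.97 g 45.7 z 209.4
the job is handed in; nothing more can be done
None
```

The highest spot of the rim is under the plunger, and the job was handed in at 21 s of the 72 s allowed, with the wheel at rest and the gripper clear of everything.

- **Indicator:** I slid it by the blue post until the needle read 172°, which is about 4.8 mm of the 10 mm travel.
- **Search:** I turned the wheel counter-clockwise through about 235° by the crank. A lesser bulge showed at a wheel angle of about 80° (needle about 213°). The high one showed at about −148° (needle about 260°). I found its centre by matching equal readings on both flanks, turning each way. The last 120° or so was not scanned. The two bulges found match the two described, so I stopped there.
- **Last checks:** After release the needle read 260.4° and then 260.6°, about 88° or 2.45 mm above the base, against the 2.5 mm expected. The plunger stayed in touch and reached at most about 7.2 mm in any reading. The wrist view showed the wheel still. I estimate the peak is centred to within about 1–2°.
- **Disagreements and limits:**
  - The hand's angle and the wheel's differed by about 1° between the two turning directions, which I allowed for.
  - The wheel angles given here come from the hand's position. The −144.6° printed after lifting is the raised hand's position, not the wheel's.
  - I did not look at all the other objects again at the end, but nothing was touched that I could see.

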